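# Pin the sliding stop plate on the sloping mould

### The job

Lock the stop plate on the sloping mould: take the pin with the straight cylindrical grip out of the rack and put it through the round eye of the stop plate, fully home, so that its collar lies flush on the plate, and let go. The plate slides sideways in its guides and may stand anywhere along the slot, so look or feel for the eye, without ramming the pin against the plate. Leave the two other pins in the rack and the wrench where they are.

Things in the scene. Friction and masses are not known exactly. Their poses are not given: they have to be found in the camera images.
- pin: the steel pin to use, with a straight cylindrical grip; hangs upright in a rack hole. Origin: centre of the underside of its collar; z runs up the pin. Collar 38 mm diameter, z 0 to 8 mm; grip 26 mm diameter, z 8 to 58 mm; round shank 20 mm diameter, z 0 to -60 mm, its last 6 mm tapering to 14 mm. About 0.4 kg
- pin_tip (a point): centre of the end of that pin's shank, 60 mm below the collar; axes as the pin's
- slot (a point): middle of the mould's slot, at the height of the stop plate's upper face. z: outward normal of the sloping face (27 degrees from vertical, leaning towards the robot), x up the slope, y sideways along the slot. The stop plate's round eye, 24 mm diameter, lies on the line x = 0, z = 0, anywhere from y = -18 to +18 mm: not measured. Free depth below for the whole shank
- mould: sloping mould face (240 mm along the slope, 300 wide, edges 40 and 150 mm high) on a fixed stand; origin under it on the table, x from low to high edge. Studs 36 mm high at the side edges (133 mm from the slot) and top. Aluminium stop plate 64 mm (x) by 112 (y) by 14, a 6 mm lip at each y end, eye in its middle, slides stiffly along y in guides and always covers the 30 by 64 mm slot
- rack: wooden pin rack, fixed, 90 mm (x) by 250 mm (y), upper face 80 mm above the table. Origin: centre of its underside. Three through holes 30 mm in diameter at y = -78, 0, +78 mm, each with a pin; which pin is where varies.
- ball_pin: another steel pin with a 32 mm ball as its head, in the rack, 56 mm above the rack's face; leave alone. Origin: centre of its collar's underside
- flat_pin: another steel pin with a flat disc head 42 mm across, in the rack, 42 mm above the rack's face; leave alone. Origin: centre of its collar's underside
- wrench: open-ended wrench lying on the table, 170 mm, between the rack and the mould; leave alone. Origin near its middle, x along it. Further clutter stands well beyond the rack and the mould (toolbox 210 mm high at the left, open carton 90 mm high at the right, low things at the far edge)
Things that resemble listed ones, but are neither listed nor needed, are in the scene too. Leave any red look-alike of the pin alone.

How it is judged:
On the way, in this order (a step that is already met when the one before it is completed fails the run):
1. the pin with the straight grip is drawn clear of the rack (z of pin_tip in the frame of rack above 0.09 m), for 0.1 s.
2. its shank is in the eye of the stop plate, in line with it (z of pin in the frame of slot below 0.042 m and x of pin in the frame of slot between -0.006 and 0.006 m and y of pin in the frame of slot between -0.024 and 0.024 m and angle between the z axis of pin and the z axis of slot, either way round below 0.2 rad), for 0.1 s.
At the end, for the whole second after the job is handed in: The straight-grip pin is through the stop plate's eye: collar underside within 4 mm of the plate's upper face, pin within 0.09 rad of square to the face, on the slot's line within 6 mm and within 24 mm of the slot's middle, at rest and released (z of pin in the frame of slot between -0.004 and 0.004 m and x of pin in the frame of slot between -0.006 and 0.006 m and y of pin in the frame of slot between -0.024 and 0.024 m and angle between the z axis of pin and the z axis of slot, either way round below 0.09 rad and linear speed of pin below 0.02 m/s); the robot touches nothing.
It fails at once if one of the other two pins moved more than 30 mm (distance of any of ball_pin, flat_pin from where it was at the start of the episode above 0.03 m).
It fails at once if the wrench moved more than 30 mm (distance of wrench from where it was at the start of the episode above 0.03 m).
It fails at once if the pin rammed against the mould or its stop plate with more than 80 N (contact force between pin and mould above 80 N).
It also fails if it takes over 54 s, if anything falls off the work surface, if the arm or the gripper's body presses on something with over 40 N, if the wrist force passes 120 N, or if a joint passes its speed limit or range.

### The arm

A 7-joint arm with a two-finger parallel gripper is mounted at the origin on the work surface. World frame = base frame: x ahead of the robot, y to its left, z up, the work surface at z = 0. Lengths are in m, angles in rad, forces in N, time in s.
With the tool pointing down it reaches from about 0.425 to 0.875 m from the base axis. Payload 8.4 kg.
Tool frame: the origin (TCP) lies midway between the tips of the shut fingers; the grasp point (between the pads) lies grasp_offset behind it (grasp_offset is the distance from the TCP to the grasp point, in m); z points along the fingers, y is the direction in which the jaws open and shut (so a half turn about z gives the same grasp; the last joint's range is limited). The gripper opens to 87 mm and grips with 3 to 60 N. Pads are 19 mm wide; open, the fingers measure 117 mm over their backs; the gripper's body (75 mm by 190 mm) begins 51 mm behind the grasp point.
Start: joints at [-1.31, 0.333, 0.04, 1.465, -0.013, 1.343, -0.059], TCP at [0.229, 0.608, 0.223] pointing down, gripper open.
Joint ranges: [-2.58, 2.58], [-0.38, 2.09], [-1.3, 1.39], [0.25, 2.4], [-1.5, 4.64], [0.08, 2.09], [-2.65, 2.65]. Speed limits (rad/s): [2.22, 2.22, 2.79, 2.79, 3.14, 3.14, 3.14].

### API

Orientations are given as [roll, pitch, yaw] about the fixed x, y, z axes, in that order (R = Rz(yaw) Ry(pitch) Rx(roll)).
In Python, from plant import * gives the robot as it stands. The module is installed in compiled form; this text tells all that it offers. Calls block until the motion is done:
- move_ptp(position, orientation): joint-space move of the TCP to a pose.
- move_linear(position, attitude=None, feed=0.15, threshold=None): straight line of the TCP; attitude=None keeps the orientation; feed is the mean speed in m/s. With threshold (N) it stops when the force on the tool has changed by that much, and returns True; else False.
- set_joints(angles): joint-space move.
- command_gripper(opening, squeeze=None): finger opening in m; squeeze is the grip in N (None keeps the last); returns when the fingers have stopped.
- wait(seconds).
- inverse_kinematics(position, orientation): joint angles nearest the present ones, or None.
- snapshot(name): name is "side" or "top" or "wrist"; returns a dict with "pixels" (400x640x3 uint8, red, green, blue), "K" (3x3 intrinsics, pixels), "eye" and "rotation" of the camera in the world. Camera axes: x right, y down, z forward; pixel columns grow to the right and rows downward; lengths in m; the calibration is good to about 2 mm. A picture is of the moment at which its call begins. There is no depth.
A pose or a line that the arm cannot do raises Unreachable and nothing moves.
- close_job(): hands the job in, once; it reports no verdict.
Readings, each from a call of its own:
- get_t(): time.
- get_q(): joint angles.
- get_qvel(): joint speeds.
- get_effort(): joint torques, N m.
- get_eef_pos(): TCP position.
- get_eef_rot(): TCP orientation.
- get_force(): force on the tool from outside, world axes, zero at the start.
- get_moment(): the same for the moment, N m.
- get_finger_gap(): finger opening in m.
Only numpy, scipy, OpenCV 4.12 (cv2) and the standard library are available. Lean on these libraries where they do the work, as an engineer would, in place of code of your own. Each camera call takes 0.05 s, during which the arm holds its last target. There are 200 camera calls.

## Working session

There is one attempt and no reset: what is moved stays moved. The work goes in short steps, each a Python script; the robot and the scene stay as the last script left them, time stands still between calls to the robot, and variables do not carry over. Pictures are saved under pics/ and viewed, about 8 in all and at most 12, crops included, and the job is handed in when it is done.

```bash
mkdir -p pics; cat > h.py <<'E'
import numpy as np, cv2
from plant import *
def save(s,n,crop=None,scale=1):
    im=s["pixels"][:,:,::-1]
    if crop: im=im[crop[1]:crop[3],crop[0]:crop[2]]
    cv2.imwrite("pics/"+n,cv2.resize(im,None,fx=scale,fy=scale,interpolation=cv2.INTER_CUBIC))
def ray(s,u,v):
    d=np.array(s["rotation"])@np.linalg.inv(np.array(s["K"]))@np.array([u,v,1.]); return np.array(s["eye"]),d/np.linalg.norm(d)
def onplane(s,u,v,z):
    e,d=ray(s,u,v); return e+d*(z-e[2])/d[2]
def proj(s,p):
    c=np.array(s["K"])@(np.array(s["rotation"]).T@(np.array(p)-np.array(s["eye"]))); return c[:2]/c[2]
def tri(rays):
    A=0;b=0
    for e,d in rays:
        P=np.eye(3)-np.outer(d,d);A=A+P;b=b+P@e
    x=np.linalg.solve(A,b); return x,[np.linalg.norm((np.eye(3)-np.outer(d,d))@(x-e)) for e,d in rays]
E
python3 - <<'E'
from h import *
import pickle
S={n:snapshot(n) for n in("side","top","wrist")}
pickle.dump(S,open("s0.pkl","wb"))
for n,s in S.items(): print(n,s["eye"],np.round(s["rotation"],3).tolist(),s["K"]); save(s,n+"0.png")
print(get_t(),get_eef_pos(),get_eef_rot(),grasp_offset,get_force())
E
```

```text
side [ 0.27745117 -0.644527    0.71256071] [-2.244, 0.019, -0.304] [[391.79992517   0.         320.58263596]
 [  0.         391.79992517 198.13073941]
 [  0.           0.           1.        ]]
top [0.41565479 0.06740614 0.9474115 ] [-3.038, -0.001, -1.579] [[363.65027229   0.         321.53944714]
 [  0.         363.65027229 199.30348885]
 [  0.           0.           1.        ]]
wrist [0.15129949 0.63802125 0.38447713] [2.838, 0.002, 1.212] [[317.98881461   0.         314.40926113]
 [  0.         317.98881461 195.67044291]
 [  0.           0.           1.        ]]
0.15 [0.22875135 0.60804566 0.22188908] [-3.14038247e+00  7.95391848e-05  2.78178262e+00] 0.0187 [-0.30306788 -0.03588529 -0.58250737]
```

View pics/top0.png

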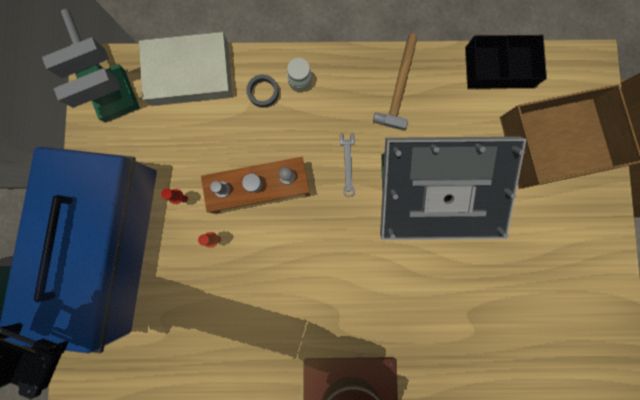

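View pics/side0.png

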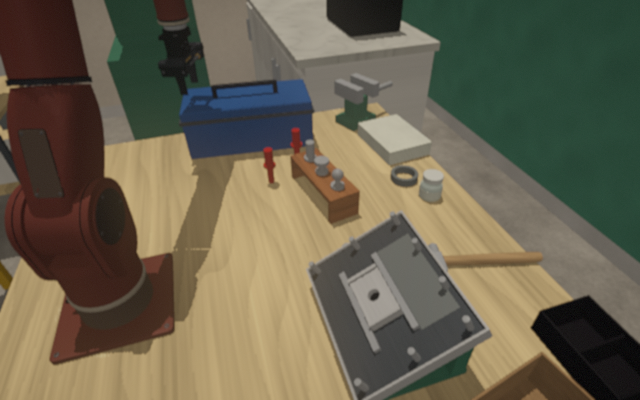

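```bash
python3 - <<'E'
s=open('h.py').read()
s=s.replace('import numpy as np, cv2','import numpy as np, cv2\nfrom scipy.spatial.transform import Rotation as R')
s=s.replace('np.array(s["rotation"])','R.from_euler("xyz",s["rotation"]).as_matrix()')
open('h.py','w').write(s)
E
python3 - <<'E'
from h import *
import pickle
S=pickle.load(open("s0.pkl","rb")); t,s=S["top"],S["side"]
a=t["pixels"][130:246,372:532][:,:,::-1];b=s["pixels"][208:324,300:460][:,:,::-1]
c=t["pixels"][150:220,195:315][:,:,::-1];d=s["pixels"][130:200,270:390][:,:,::-1]
z=lambda i,k:cv2.resize(i,None,fx=k,fy=k,interpolation=cv2.INTER_CUBIC)
A=np.hstack([z(a,2.5),z(b,2.5)]);B=np.hstack([z(c,10/3),z(d,10/3)])
cv2.imwrite("pics/crops.png",np.vstack([A,B]))
# eye: dark blob
for n,im,(x,y) in(("top",t,(448,198)),("side",s,(374,295))):
    g=cv2.cvtColor(im["pixels"],cv2.COLOR_RGB2GRAY); r=9
    w=g[y-r:y+r+1,x-r:x+r+1].astype(float)
    m=np.clip(140-w,0,None) if 0 else np.clip(np.median(w)-20-w,0,None)
    yy,xx=np.mgrid[-r:r+1,-r:r+1]; m[(xx**2+yy**2)>49]=0
    print(n,x+(m*xx).sum()/m.sum(),y+(m*yy).sum()/m.sum(),w[r].astype(int))
# rack mask
for n,im in(("top",t),("side",s)):
    h=cv2.cvtColor(im["pixels"],cv2.COLOR_RGB2HSV)
    m=((h[...,0]>3)&(h[...,0]<14)&(h[...,1]>140)).astype(np.uint8)
    cs=cv2.findContours(m,cv2.RETR_EXTERNAL,cv2.CHAIN_APPROX_SIMPLE)[0]
    for k in sorted(cs,key=cv2.contourArea)[-3:]: print(n,cv2.contourArea(k),cv2.minAreaRect(k))
for p in((219,187),(252,183),(288,175)): print(onplane(t,*p,.1))
e=[ray(t,448,198),ray(s,374,295)];print(tri(e))
for p,zz in(((381,238),.04),((509,237),.04),((386,138),.15),((524,138),.15)): print(onplane(t,*p,zz))
E
```

```text
top 448.0299914310197 198.01606683804627 [134 134 136 130 107  58  25  18  14  11  11  23  48  67  81 118 135 135
 134]
side 373.7835638730675 295.2307567127746 [157 154 141 119 104  92  73  52  38  34  36  36  37  75 123 152 160 161
 160]
top 269.5 ((173.9604034423828, 195.8960418701172), (26.76650047302246, 14.527543067932129), 5.710593223571777)
top 1114.0 ((368.5, 378.5), (41.0, 55.0), 90.0)
top 3487.5 ((254.71092224121094, 184.2681121826172), (36.82037353515625, 103.39795684814453), 79.15969848632812)
side 810.5 ((320.475830078125, 175.0896453857422), (78.39494323730469, 27.57110023498535), 41.633541107177734)
side 5589.0 ((42.0, 39.0), (78.0, 84.0), 90.0)
side 16056.5 ((57.14255905151367, 196.39190673828125), (231.9293670654297, 117.42414093017578), 72.66483306884766)
[0.53455471 0.30630723 0.1       ]
[0.54340705 0.22887992 0.1       ]
[0.56176465 0.14419932 0.1       ]
(array([ 0.50279187, -0.2284224 ,  0.10665679]), [np.float64(0.000593205075357064), np.float64(0.0005932050753569214)])
[ 0.41190525 -0.08129586  0.04      ]
[ 0.41167174 -0.399316    0.04      ]
[ 0.63539198 -0.08015146  0.15      ]
[ 0.63286828 -0.39007586  0.15      ]
```

View pics/crops.png

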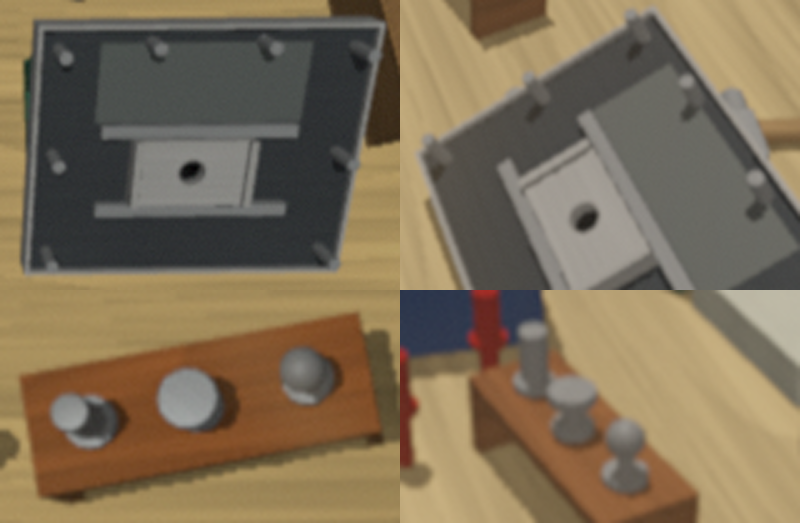

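The top crop shows the plate eye at about (448,198). The straight-grip pin is the leftmost rack pin: grip top at about (216,187), collar at about (222,189) in the top view. Next I'll check reachability and look from close by.

```bash
cat >> h.py <<'E'
TH=np.radians(27)
def tool(axis,phi):
    """rpy with tool z = -axis; phi: yaw-like angle of jaw (tool y) from horizontal-y-ish"""
    z=-np.array(axis,float);z/=np.linalg.norm(z)
    y0=np.cross(z,[1,0,0]); y0/=np.linalg.norm(y0)
    y=R.from_rotvec(z*phi).apply(y0); M=np.column_stack([np.cross(y,z),y,z])
    return R.from_matrix(M).as_euler("xyz")
E
python3 - <<'E'
from h import *
import pickle
S=pickle.load(open("s0.pkl","rb")); t,s=S["top"],S["side"]
print(onplane(t,216,186.6,.138),onplane(t,222.6,189,.088))
e=np.array([.503,-.2284,.1067])
for al in(0,5,10,15,20):
  a=TH-np.radians(al); ax=np.array([-np.sin(a),0,np.cos(a)]); n=np.array([-np.sin(TH),0,np.cos(TH)])
  for phi in np.radians([-135,-90,-45,0,45,90,135,180]):
    r=[]
    for h in(0.035,.11,.2):
        q=inverse_kinematics(e+n*h-ax*.0187,tool(ax,phi)); r.append(None if q is None else np.round(q,2).tolist())
    print(al,round(np.degrees(phi)),[x is not None for x in r],r[0])
for yaw in(1.737,-1.405,2.78,.166,-2.976):
  for z in(.1,.25,.3): print(yaw,z,inverse_kinematics([.535,.305,z],[np.pi,0,yaw]) is not None)
E
```

```text
[0.53018515 0.30234531 0.138     ] [0.53135951 0.30101921 0.088     ]
0 -135 [True, True, True] [-0.61, -0.2, 1.05, 2.24, -0.06, 0.58, 1.3]
0 -90 [True, True, True] [-0.47, -0.16, 0.94, 2.24, -0.16, 0.58, 0.6]
0 -45 [True, True, True] [-0.47, -0.16, 0.94, 2.24, -0.16, 0.58, -0.19]
0 0 [True, True, True] [-0.83, -0.38, 1.2, 2.25, 0.29, 0.61, -1.35]
0 45 [True, True, True] [0.07, -0.07, 0.42, 2.22, -0.34, 0.59, -1.61]
0 90 [True, True, True] [0.85, -0.03, -0.34, 2.19, -0.42, 0.6, -2.33]
0 135 [False, False, False] None
0 180 [True, True, True] [-0.61, -0.2, 1.05, 2.24, -0.06, 0.58, 2.08]
5 -135 [True, True, True] [-0.52, -0.1, 0.97, 2.18, -0.14, 0.67, 1.34]
5 -90 [True, True, True] [-0.95, -0.37, 1.28, 2.19, 0.33, 0.72, 0.17]
5 -45 [True, True, True] [-0.93, -0.33, 1.27, 2.19, 0.27, 0.71, -0.57]
5 0 [True, True, True] [-0.87, -0.27, 1.25, 2.19, 0.16, 0.69, -1.26]
5 45 [True, True, True] [0.24, -0.02, 0.23, 2.16, -0.26, 0.68, -1.71]
5 90 [True, True, True] [0.62, -0.0, -0.15, 2.14, -0.27, 0.68, -2.49]
5 135 [False, True, False] None
5 180 [True, True, True] [-0.52, -0.1, 0.97, 2.18, -0.
[... 1208 characters left out ...]
 [-0.36, 0.13, 0.81, 1.99, -0.18, 0.96, 0.54]
20 -45 [True, True, True] [-0.36, 0.13, 0.81, 1.99, -0.18, 0.96, -0.25]
20 0 [True, True, True] [-0.36, 0.13, 0.81, 1.99, -0.18, 0.96, -1.03]
20 45 [True, True, True] [-0.71, 0.24, 1.25, 2.0, -0.35, 0.99, -1.66]
20 90 [True, False, True] [-0.71, 0.24, 1.25, 2.0, -0.35, 0.99, -2.45]
20 135 [True, False, True] [1.22, 0.22, -0.91, 1.92, 0.16, 0.98, 2.6]
20 180 [True, True, True] [0.71, 0.14, -0.34, 1.94, 0.0, 0.96, 1.94]
1.737 0.1 True
1.737 0.25 True
1.737 0.3 True
-1.405 0.1 True
-1.405 0.25 True
-1.405 0.3 True
2.78 0.1 True
2.78 0.25 True
2.78 0.3 True
0.166 0.1 True
0.166 0.25 True
0.166 0.3 True
-2.976 0.1 True
-2.976 0.25 True
-2.976 0.3 True
```

```bash
python3 - <<'E'
from h import *
import pickle
move_ptp([.531,.302,.27],[np.pi,0,1.737])
w=snapshot("wrist"); pickle.dump(w,open("w1.pkl","wb")); save(w,"w1.png")
print(get_t(),get_eef_pos(),get_eef_rot(),get_q())
print(proj(w,[.531,.302,.138]),proj(w,[.531,.302,.088]),w["eye"])
E
```

```text
1.7917 [0.52984546 0.30399929 0.26956634] [-3.14078229e+00 -1.94962684e-04  1.74080661e+00] [-0.93654577  0.24132177  0.41922116  1.51193651 -0.09918347  1.41000093
 -0.3421413 ]
[315.53645945 189.05759558] [315.38274692 176.55329133] [0.51543079 0.38590307 0.43233701]
```

View pics/w1.png

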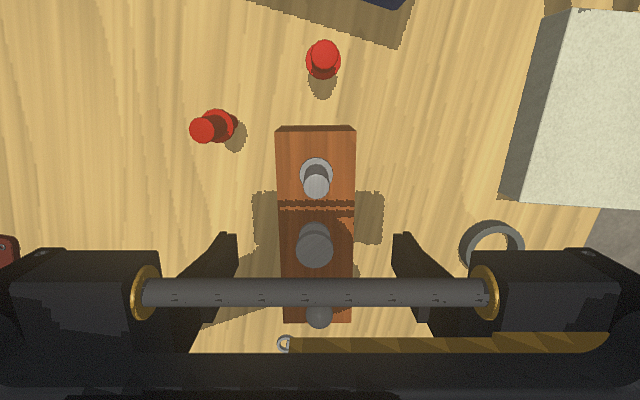

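The wrist view shows the straight-grip pin with its grip top near (317,187) and collar near (316,175), within about 1.5 px of the prediction. I'll refine numerically, grasp and lift.

```bash
python3 - <<'E'
from h import *
import pickle
w=pickle.load(open("w1.pkl","rb"))
g=cv2.cvtColor(w["pixels"],cv2.COLOR_RGB2HSV)
m=((g[...,1]<60)).astype(np.uint8); m[:150]=0;m[203:]=0;m[:,:285]=0;m[:,350:]=0
ys,xs=np.nonzero(m); print(xs.min(),xs.max(),ys.min(),ys.max())
a=onplane(w,317,187,.138); b=onplane(w,316,175,.088); print(a,b)
p=(a+b+[.531,.302,0])[:2]; p=(a[:2]+b[:2]+[.531,.302])/3
print(p)
# grasp point at grip z=32mm -> world .112 ; TCP .0187 lower
o=[np.pi,0,1.737]
move_linear([*p,.16],o,feed=.15)
hit=move_linear([*p,.08+.032-.0187+.001],None,feed=.08,threshold=8)
print("hit",hit,get_eef_pos(),get_force())
if not hit:
    command_gripper(.0,40); print("gap",get_finger_gap(),get_force())
    if get_finger_gap()>.02:
        pos=get_eef_pos(); move_linear([pos[0],pos[1],.27],None,feed=.12)
        print(get_finger_gap(),get_eef_pos(),get_force(),get_t())
        w=snapshot("side"); save(w,"s2.png",(200,40,440,200),3)
E
```

```text
299 332 157 198
[0.53203507 0.30426824 0.138     ] [0.53137322 0.30386665 0.088     ]
[0.53146943 0.3033783 ]
hit False [0.53184572 0.30353056 0.09480503] [-0.45229081  0.19031013 -0.31210819]
gap 0.02534038757449105 [-1.06445524 -0.46730152  0.55415696]
0.025158536537936156 [0.53108693 0.30318864 0.26915201] [-0.15415317  0.39602524 -3.53595578] 6.3
```

View pics/s2.png

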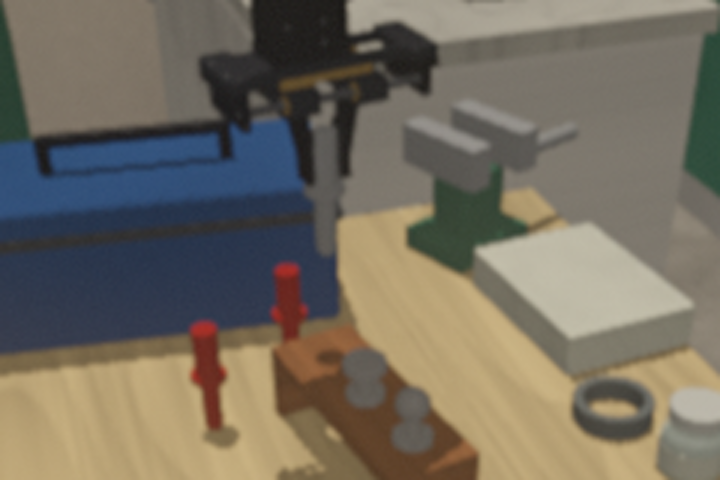

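The pin is clear of the rack and upright between the fingers, and the other two pins haven't moved. Next: go over the plate along its normal and look.

```bash
python3 - <<'E'
from h import *
import pickle
e=np.array([.503,-.2284,.1067]); n=np.array([-np.sin(TH),0,np.cos(TH)])
o=tool(n,0)
move_ptp(e+n*.21,o); print(get_q(),get_t())
move_linear(e+n*.145,o,feed=.12)
w=snapshot("wrist"); pickle.dump(w,open("w3.pkl","wb")); save(w,"w3.png")
print(get_q(),get_eef_pos()-(e+n*.145),get_eef_rot(),o,get_t(),get_finger_gap(),get_force())
p=get_eef_pos(); M=R.from_euler("xyz",get_eef_rot()).as_matrix()
print("eye",proj(w,e),"tip",proj(w,p+M[:,2]*.0748),"tcp",proj(w,p))
E
```

```text
[ 0.6869268  -0.35395743 -0.04537421  2.08255156 -0.33741604  1.0501489
 -0.81266562] 8.325
[ 0.66645028 -0.26986432 -0.07276506  2.14072946 -0.35511831  0.89946081
 -0.80799203] [ 0.00028586 -0.00023662  0.00089736] [ 3.14093219e+00 -4.72212725e-01  3.59783146e-04] [ 3.14159265 -0.4712389   0.        ] 9.0667 0.025235630221230234 [ 0.17546665  0.58799668 -3.51780316]
eye [315.0572195  182.85681071] tip [315.62743905 205.11987405] tcp [316.11497473 248.27995056]
```

View pics/w3.png

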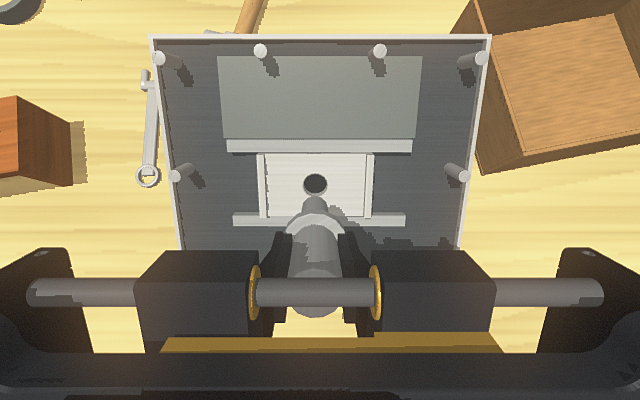

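```bash
python3 - <<'E'
from h import *
import pickle
w=pickle.load(open("w3.pkl","rb")); g=cv2.cvtColor(w["pixels"],cv2.COLOR_RGB2GRAY)
m=(g<140).astype(np.uint8); sub=np.zeros_like(m); sub[168:197,298:333]=m[168:197,298:333]
c=max(cv2.findContours(sub,cv2.RETR_EXTERNAL,cv2.CHAIN_APPROX_NONE)[0],key=cv2.contourArea)
el=cv2.fitEllipse(c);print("ellipse",el,cv2.boundingRect(c))
print(g[168:200,315]); print(g[183,298:333])
n=np.array([-np.sin(TH),0,np.cos(TH)]);e=np.array([.503,-.2284,.1067]);X=np.array([np.cos(TH),0,np.sin(TH)])
r=[proj(w,e+.012*(np.cos(a)*X+np.sin(a)*np.array([0,1,0]))) for a in np.linspace(0,6.28,13)]
print("pred box",np.min(r,0),np.max(r,0))
# guide edge slope: first bright row per column of upper guide
cols=range(240,400,10); rows=[np.argmax(np.diff(g[125:150,u].astype(int)))+125 for u in cols]
print(rows)
# studs at side edges: (175,177),(464,177)
# tip/shank silhouette around rows 195-215
for v in(198,200,203,206,209): print(v,g[v,296:336])
S=pickle.load(open("s0.pkl","rb"))
u=np.array(el[0])
print(tri([ray(w,*u),ray(S["top"],448.03,198.02),ray(S["side"],373.78,295.23)]))
M=R.from_euler("xyz",w["rotation"]).as_matrix(); print(M[:,2],w["eye"])
E
```

```text
ellipse ((314.3541259765625, 183.48753356933594), (19.09295082092285, 23.263559341430664), 75.27666473388672) (303, 174, 24, 21)
[220 221 217 221 233 153  70  68  68  69  70  73  72  70  69  70  72  72
  73  70  69  75  70  74  76 130 158 160 132 128 131 132]
[219 219 219 221 215 153  53  70  74  67  71  69  69  71  70  71  73  70
  70  68  75  68  70  72  73  67  68  66  81 190 223 219 221 218 218]
pred box [303.08724815 171.15151729] [327.02589951 194.30378976]
[np.int64(139), np.int64(139), np.int64(139), np.int64(139), np.int64(139), np.int64(139), np.int64(139), np.int64(139), np.int64(139), np.int64(139), np.int64(139), np.int64(139), np.int64(139), np.int64(139), np.int64(139), np.int64(139)]
198 [216 214 215 214 213 212 213 214 217 218 222 156 135 135 132 131 131 130
 134 131 128 127 124 120 116 126 180 225 220 215 215 215 215 215 213 214
 213 216 212 214]
200 [215 216 215 214 214 218 216 221 225 156 125 130 134 133 135 133 136 133
 136 134 128 127 126 123 124 115 109 117 162 232 222 217 217 216 215 219
 216 216 216 217]
203 [216 219 218 218 218 220 226 115 118 126 130 134 135 134 134 131 136 135
 132 133 128 126 129 123 126 123 117 115 105 104 169 229 219 218 219 219
 219 218 218 220]
206 [212 213 215 212 216 221 141 120 126 128 132 137 137 136 133 136 133 134
 132 134 129 125 128 122 126 126 116 113 109 103 102 171 240 229 127 134
 135 134 134 143]
209 [215 216 214 217 219 188 115 125 127 129 132 134 139 134 131 135 133 130
 135 131 128 128 128 125 123 119 117 112 108 108 102 100 139 141 144 140
 142 142 141 142]
(array([ 0.50255561, -0.22821729,  0.10616894]), [np.float64(0.00052852985907749), np.float64(0.0009887694592303922), np.float64(0.0007455516359081265)])
[ 1.69529345e-01 -8.86728485e-04 -9.85524741e-01] [ 0.43629338 -0.22748191  0.41870534]
```

```bash
python3 - <<'E'
from h import *
import pickle
e=np.array([.5025,-.2284,.1065]); n=np.array([-np.sin(TH),0,np.cos(TH)])
o=tool(n,0)
move_linear(e+n*.145+np.array([0,.045,0]),o,feed=.12); wait(.2)
S={k:snapshot(k) for k in("wrist","side","top")}; pickle.dump(S,open("s4.pkl","wb"))
p=get_eef_pos(); M=R.from_euler("xyz",get_eef_rot()).as_matrix()
pickle.dump((p,M),open("p4.pkl","wb"))
for k,s in S.items(): print(k,"eye",proj(s,e),"tip",proj(s,p+M[:,2]*.0748),"collar",proj(s,p+M[:,2]*.0148))
z=lambda i,k:cv2.resize(i[:,:,::-1],None,fx=k,fy=k,interpolation=cv2.INTER_CUBIC)
A=z(S["wrist"]["pixels"][150:250,270:400],4)
B=z(S["side"]["pixels"][200:320,310:410],4); C=z(S["top"]["pixels"][160:230,400:500],4)
h=max(x.shape[0] for x in(A,B)); 
out=np.zeros((300*2,800,3),np.uint8); A=cv2.resize(A,(390,300));B=cv2.resize(B,(300,360))
out[:300,:390]=A; out[:360,400:700]=B; out[310:590,:400]=C
cv2.imwrite("pics/c4.png",out)
E
```

```text
wrist eye [359.15409129 182.47483499] tip [314.6986419  205.39370316] collar [314.88078428 237.37323359]
side eye [374.15780014 295.02891606] tip [350.84502035 259.66622495] collar [337.22096054 242.49757432]
top eye [447.90467733 198.37887613] tip [437.86555651 210.27042244] collar [447.00547808 221.94439204]
```

View pics/c4.png

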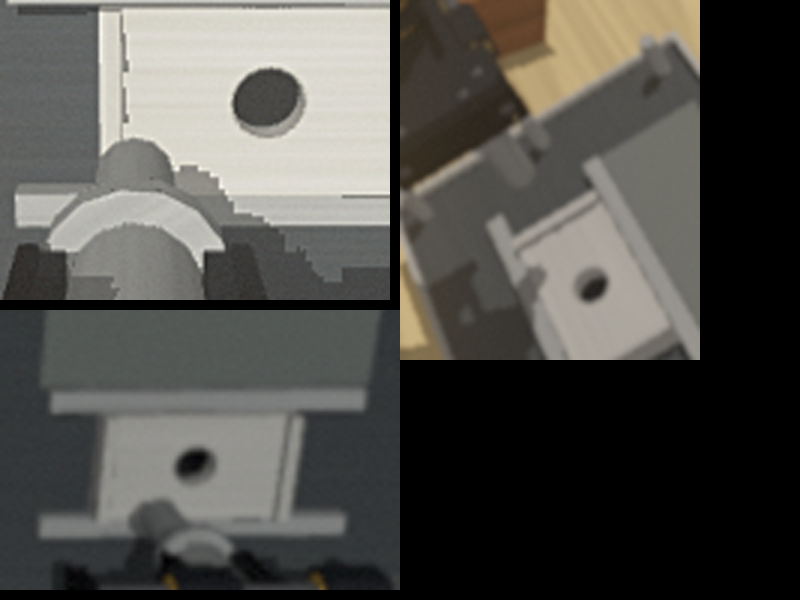

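The crop shows the whole eye rim, dark bore plus lit wall. The pin tip lies within about 1 px of its prediction in both the wrist and side views, so I'll fit the rim and triangulate.

```bash
python3 - <<'E'
from h import *
import pickle
S=pickle.load(open("s4.pkl","rb"))
rs=[]
for k,(x,y),r in(("wrist",(359,184),16),("side",(374,295),9),("top",(448,199),9)):
    g=cv2.cvtColor(S[k]["pixels"],cv2.COLOR_RGB2GRAY)
    w=cv2.resize(g[y-r:y+r+1,x-r:x+r+1],None,fx=8,fy=8,interpolation=cv2.INTER_LINEAR)
    hi=np.percentile(w,80); 
    for f in(.8,.9):
        m=(w<hi*f).astype(np.uint8); n_,l,st,ce=cv2.connectedComponentsWithStats(m)
        i=l[len(l)//2,len(l)//2]; c=max(cv2.findContours((l==i).astype(np.uint8),cv2.RETR_EXTERNAL,cv2.CHAIN_APPROX_NONE)[0],key=cv2.contourArea)
        el=cv2.fitEllipse(c); u=(np.array(el[0])+.5)/8-.5+[x-r,y-r]
        print(k,f,hi,u,np.array(el[1])/8)
        if f==.8: rs.append(ray(S[k],*u))
print(tri(rs),tri(rs[:2]),tri(rs[1:]),tri(rs[::2]))
E
```

```text
wrist 0.8 217.0 [359.00922012 183.68899536] [23.05189133 24.78860664]
wrist 0.9 217.0 [359.04161644 183.77252769] [23.73671532 25.55494499]
side 0.8 167.0 [373.43923187 294.78439426] [10.78052235 12.42598343]
side 0.9 167.0 [373.30249119 294.69608498] [12.11366653 13.75157833]
top 0.8 148.0 [448.25985336 198.35121441] [ 9.20075893 11.22565174]
top 0.9 148.0 [448.27521229 198.47045135] [10.33689022 12.19135952]
(array([ 0.50148836, -0.22833854,  0.10771609]), [np.float64(0.0005485267734464879), np.float64(0.00048440446694117504), np.float64(0.001021918033156653)]) (array([ 0.50107944, -0.2280944 ,  0.10742989]), [np.float64(1.7306372306140778e-05), np.float64(1.730637230615539e-05)]) (array([ 0.50168691, -0.22850516,  0.10789933]), [np.float64(0.0007477521535122017), np.float64(0.0007477521535119966)]) (array([ 0.50175742, -0.22845263,  0.10752403]), [np.float64(0.0007830237486621762), np.float64(0.0007830237486623747)])
```

```bash
python3 - <<'E'
from h import *
import pickle
e=np.array([.5013,-.2283,.1076]); n=np.array([-np.sin(TH),0,np.cos(TH)]);X=np.array([np.cos(TH),0,np.sin(TH)])
o=tool(n,0)
def rep(*a):
    d=get_eef_pos()-e; f=get_force(); print(*a,"h %.4f x %.4f y %.4f"%(d@n,d@X,d[1]),"f n/x/y",np.round([f@n,f@X,f[1]],1),"t",get_t())
move_linear(e+n*.145,o,feed=.12); move_linear(e+n*.082,o,feed=.08); wait(.2); rep("pre")
for h,th in((.066,10),(.050,12),(.030,12),(.0135,15)):
    hit=move_linear(e+n*h,None,feed=.025,threshold=th); rep(h,hit)
    if hit: break
w=snapshot("wrist"); pickle.dump(w,open("w5.pkl","wb")); save(w,"w5.png",(200,110,440,260),3)
E
```

```text
pre h 0.0825 x 0.0003 y -0.0002 f n/x/y [-3.2 -2.2  0.3] t 11.6083
0.066 False h 0.0660 x 0.0000 y -0.0000 f n/x/y [-3.4 -2.4 -0.3] t 12.4
0.05 False h 0.0500 x 0.0000 y -0.0000 f n/x/y [-4.  -2.6  0. ] t 13.1917
0.03 False h 0.0301 x 0.0001 y -0.0001 f n/x/y [-2.6 -1.7 -0.4] t 14.1417
0.0135 True h 0.0149 x -0.0002 y -0.0000 f n/x/y [ 9.7 -1.5  1.6] t 14.7417
```

View pics/w5.png

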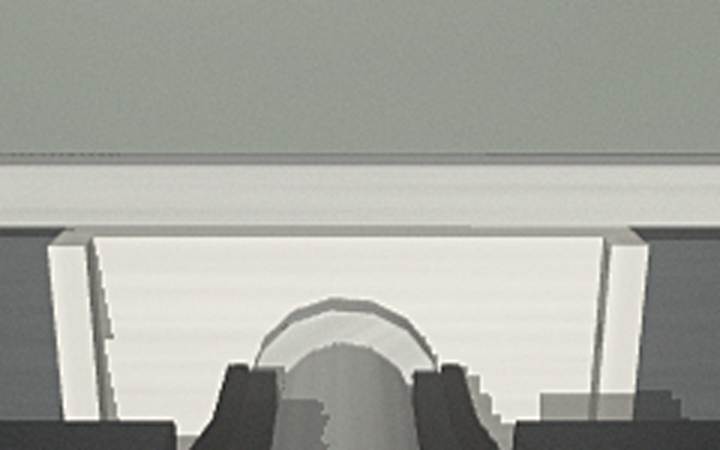

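The collar lies on the plate, and contact came at h = 14.9 mm where 14.8 mm was expected. Now I'll release, withdraw along the normal and check.

```bash
python3 - <<'E'
from h import *
import pickle
e=np.array([.5013,-.2283,.1076]); n=np.array([-np.sin(TH),0,np.cos(TH)])
command_gripper(.06); print(get_finger_gap(),get_force())
p=get_eef_pos(); print(move_linear(p+n*.13,None,feed=.1)); wait(.5)
w=snapshot("wrist"); s=snapshot("side"); pickle.dump((w,s),open("w6.pkl","wb"))
for k in(w,s): print("collar under",proj(k,e),"collar top",proj(k,e+n*.008),"grip top",proj(k,e+n*.058))
z=lambda i:cv2.resize(i[:,:,::-1],None,fx=3,fy=3,interpolation=cv2.INTER_CUBIC)
cv2.imwrite("pics/c6.png",np.hstack([z(w["pixels"][110:260,250:380]),z(s["pixels"][220:370,310:440])]))
print(get_force(),get_t())
E
```

```text
0.05992661778482681 [ 0.01487172 -0.11178369  0.00651348]
False
collar under [316.07609129 180.35564081] collar top [316.10789045 182.44442564] grip top [316.34872526 198.26409375]
collar under [373.58793992 294.78460084] collar top [372.04701705 292.89029878] grip top [361.89284774 280.40747808]
[-0.03085164 -0.64302812  0.67510908] 17.7083
```

View pics/c6.png

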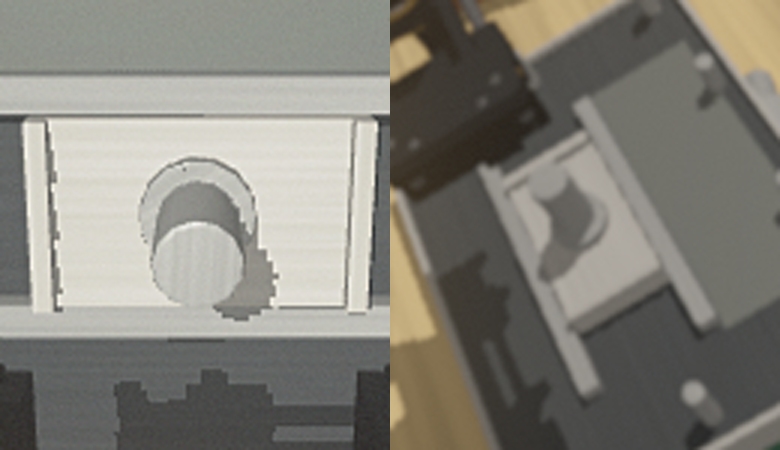

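The pin stands square with its collar flush. The grip top is at about (316,198) in the wrist view (predicted (316,198)) and about (363,279) in the side view (predicted (362,280)). The gripper is clear, so I'm handing in.

```bash
python3 -c "
from plant import *
close_job(); print(get_t())"
```

```text
the job is handed in; nothing more can be done
the job is handed in; nothing more can be done
```

I put the straight-grip pin through the eye of the stop plate, fully home, let go of it and handed the job in at about 17.7 s of the 54 s allowed. The hand-in reports no verdict, so the result rests on my own checks.

**What I did:** I took the pin from the rack hole at the toolbox end. I found the eye from the fixed and wrist cameras, and pushed the pin in slowly along the face normal with force stops set at 10 to 15 N.

**Insertion:** the shank went in without any stop tripping. The only contact was the collar meeting the plate at 14.9 mm, where I expected 14.8 mm, with about 10 N on the tool.

**After release:**
- **Wrist view:** the collar is flush and the grip top is within about 1 px of a square, fully seated pin.
- **Side view:** the grip top was about 1.5 px off. I put this down to reading error on that small, blurred crop.
- **Gripper:** it is clear of everything, with a wrist force under 1 N.
- **Other pins and wrench:** I saw the other two pins unmoved just after the lift. I took no separate final picture of them or of the wrench, but the arm had no contact near them.

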